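Put the sizing kit away under the shelf

TASK

Draw the ring tray out from under the maple shelf by its grip fin until it is quite clear of the shelf, then set every sizing hoop flat on the floor of its blue bay and every ring stick flat, foot down, on the floor of its yellow bay. Then slide the loaded tray back between the cheeks under the shelf until it is fully home against the stop, and let go. Keep the tray on the table all the while and leave the things on the shelf, the steel block and the brass weight where they are.

Things in the scene. Friction and masses are not known exactly. Their poses are not given: they have to be found in the camera images.
- shelf: Fixed low maple shelf at the far side, turned by up to 5 degrees. Board 180 deep (x) x 640 wide (y), underside 62 above the table, top at 78. Origin on the table under the board's centre; +x points away from the robot, front edge at x = -90. Legs 18 thick at y = +305 and -305, and two cheeks that form the tray's lane.
- shelf_lane (a point): Middle of the lane's mouth under the shelf, on the table, 90 towards -x from the shelf's origin; axes as the shelf's. Cheeks 18 thick, inner faces at y = +155 and -155, run 150 back from here (lane 310 wide, 62 high). A stop rail 30 high crosses the lane, front face 144 back from here.
- tray: Loose wooden ring tray, about 0.35 kg, starting under the shelf. 142 (x) x 290 (y), floor 5 thick, walls 18 high, 5 thick, two bays. Origin under its centre; +x points into the shelf. A tongue 40 wide, 8 high sticks out 84 in front (-x) with a steel grip fin. Against the stop its front wall is about flush with the shelf's front edge (origin at x = -17 in the shelf's frame).
- tray_fin (a point): Top centre of the tray's grip fin, 131 towards -x from the tray's origin and 55 above its underside. The fin is 36 long (x) x 14 thick (y), rising from z = 8 to 55: pinch it across y from above.
- blue_bay (a point): Centre of the floor (upper face) of the tray's blue bay, inside 132 (x) x 135 (y); axes as the tray's. It lies on the tray's +y side.
- yellow_bay (a point): Centre of the floor (upper face) of the tray's yellow bay, inside 132 (x) x 140 (y); axes as the tray's. It lies on the tray's -y side.
- hoop0: Sizing hoop (may be absent): round flat nickel disc 60 across, 8 thick, set with a circle of small rings, and an upright pale ash grip fin across its middle, 36 long (x) x 14 thick (y), from z = 8 to 38. 60 g. Origin at the centre of its underside, z up.
- hoop1: Sizing hoop (may be absent): round flat nickel disc 60 across, 8 thick, set with a circle of small rings, and an upright pale ash grip fin across its middle, 36 long (x) x 14 thick (y), from z = 8 to 38. 60 g. Origin at the centre of its underside, z up.
- hoop2: Sizing hoop (may be absent): round flat nickel disc 60 across, 8 thick, set with a circle of small rings, and an upright pale ash grip fin across its middle, 36 long (x) x 14 thick (y), from z = 8 to 38. 60 g. Origin at the centre of its underside, z up.
- stick0: Ring stick (may be absent): double-ended steel taper mandrel 114 long (x), axis 18 above its underside, 18 across falling to 10 at the tips, on a rectangular dark foot 46 (x) x 40 (y) x 8 high, with an upright black grip fin 40 long (x) x 14 thick (y), from z = 8 to 38. 80 g. Origin at the centre of its underside, z up.
- stick1: Ring stick (may be absent): double-ended steel taper mandrel 114 long (x), axis 18 above its underside, 18 across falling to 10 at the tips, on a rectangular dark foot 46 (x) x 40 (y) x 8 high, with an upright black grip fin 40 long (x) x 14 thick (y), from z = 8 to 38. 80 g. Origin at the centre of its underside, z up.
- stick2: Ring stick (may be absent): double-ended steel taper mandrel 114 long (x), axis 18 above its underside, 18 across falling to 10 at the tips, on a rectangular dark foot 46 (x) x 40 (y) x 8 high, with an upright black grip fin 40 long (x) x 14 thick (y), from z = 8 to 38. 80 g. Origin at the centre of its underside, z up.
- ringhand: Bystander: pearl-grey porcelain hand-shaped ring holder, foot 72 across, 165 tall, standing on the shelf. Origin under its foot.
- bowl: Bystander: frosted glass ring bowl, 100 across, 45 high, on the shelf. Origin under its foot.
- cone: Bystander: upright stainless mandrel on a round foot 68 across, 152 tall, on the shelf. Origin under its foot.
- block: Bystander: dark steel bench block 50 x 50 x 22, on the table on the left. Origin at the centre of its underside.
- weight: Bystander: brass cylinder weight 44 across, 30 high, on the table on the right. Origin at the centre of its underside.

How it is judged (in metres and radians):
On the way, in this order (a step that is already met when the one before it is completed fails the run):
1. the tray is drawn out clear of the shelf (x of tray in the frame of shelf below -0.155 m), for 0.2 s.
2. with the tray out, every hoop present stands flat in the blue bay and every stick present in the yellow bay (x of tray in the frame of shelf below -0.155 m and x of hoop0 in the frame of blue_bay between -0.05 and 0.05 m and y of hoop0 in the frame of blue_bay between -0.052 and 0.052 m and z of hoop0 in the frame of blue_bay between -0.005 and 0.005 m and angle between each of hoop0, hoop1, hoop2, stick0, stick1, stick2's own z axis and vertical below 0.12 rad and x of hoop1 in the frame of blue_bay between -0.05 and 0.05 m and y of hoop1 in the frame of blue_bay between -0.052 and 0.052 m and z of hoop1 in the frame of blue_bay between -0.005 and 0.005 m and x of hoop2 in the frame of blue_bay between -0.05 and 0.05 m and y of hoop2 in the frame of blue_bay between -0.052 and 0.052 m and z of hoop2 in the frame of blue_bay between -0.005 and 0.005 m and x of stick0 in the frame of yellow_bay between -0.05 and 0.05 m and y of stick0 in the frame of yellow_bay between -0.062 and 0.062 m and z of stick0 in the frame of yellow_bay between -0.005 and 0.005 m and x of stick1 in the frame of yellow_bay between -0.05 and 0.05 m and y of stick1 in the frame of yellow_bay between -0.062 and 0.062 m and z of stick1 in the frame of yellow_bay between -0.005 and 0.005 m and x of stick2 in the frame of yellow_bay between -0.05 and 0.05 m and y of stick2 in the frame of yellow_bay between -0.062 and 0.062 m and z of stick2 in the frame of yellow_bay between -0.005 and 0.005 m), for 0.2 s.
At the end, for the whole second after the job is handed in: The tray is back under the shelf within 12 mm of the stop and square to the shelf within 0.08 rad; every hoop present stands flat on the floor of the blue bay and every stick present on the floor of the yellow bay (upright within 0.12 rad, not on a wall or on another item); all at rest (x of tray in the frame of shelf above -0.029 m and angle between the x axis of tray and the x axis of shelf, either way round below 0.08 rad and x of hoop0 in the frame of blue_bay between -0.05 and 0.05 m and y of hoop0 in the frame of blue_bay between -0.052 and 0.052 m and z of hoop0 in the frame of blue_bay between -0.005 and 0.005 m and angle between each of hoop0, hoop1, hoop2, stick0, stick1, stick2's own z axis and vertical below 0.12 rad and x of hoop1 in the frame of blue_bay between -0.05 and 0.05 m and y of hoop1 in the frame of blue_bay between -0.052 and 0.052 m and z of hoop1 in the frame of blue_bay between -0.005 and 0.005 m and x of hoop2 in the frame of blue_bay between -0.05 and 0.05 m and y of hoop2 in the frame of blue_bay between -0.052 and 0.052 m and z of hoop2 in the frame of blue_bay between -0.005 and 0.005 m and x of stick0 in the frame of yellow_bay between -0.05 and 0.05 m and y of stick0 in the frame of yellow_bay between -0.062 and 0.062 m and z of stick0 in the frame of yellow_bay between -0.005 and 0.005 m and x of stick1 in the frame of yellow_bay between -0.05 and 0.05 m and y of stick1 in the frame of yellow_bay between -0.062 and 0.062 m and z of stick1 in the frame of yellow_bay between -0.005 and 0.005 m and x of stick2 in the frame of yellow_bay between -0.05 and 0.05 m and y of stick2 in the frame of yellow_bay between -0.062 and 0.062 m and z of stick2 in the frame of yellow_bay between -0.005 and 0.005 m and linear speed of each of tray, hoop0, hoop1, hoop2, stick0, stick1, stick2 below 0.02 m/s); the robot touches nothing.
It fails at once if the tray is lifted more than 25 mm off the table (height (world z) of tray above 0.025 m).
It fails at once if the porcelain hand is moved by more than 30 mm or tipped over (distance of ringhand from where it was at the start of the episode above 0.03 m or angle between ringhand's own z axis and vertical above 0.5 rad).
It fails at once if the glass bowl is moved by more than 30 mm or tipped over (distance of bowl from where it was at the start of the episode above 0.03 m or angle between bowl's own z axis and vertical above 0.5 rad).
It fails at once if the upright mandrel is moved by more than 30 mm or tipped over (distance of cone from where it was at the start of the episode above 0.03 m or angle between cone's own z axis and vertical above 0.5 rad).
It fails at once if the steel block or the brass weight is moved by more than 60 mm (distance of any of block, weight from where it was at the start of the episode above 0.06 m).
Of hoop0, hoop1, hoop2, stick0, stick1, stick2 only 4 to 6 are there at a start; the rules pass over those that are not, and their reading is None.
At some moment in a run one of hoop0, hoop1, hoop2, stick0, stick1, stick2 may be knocked a few centimetres aside while the robot is not near it.
Once in a run the grip may slacken for a moment while it holds something.
It also fails if it takes over 210 s, if anything falls off the work surface, if the arm or the gripper's body presses on something with over 40 N, if the wrist force passes 120 N, or if a joint passes its speed limit or range.

ROBOT

A 6-joint arm with a two-finger parallel gripper is mounted at the origin on the work surface. World frame = base frame: x ahead of the robot, y to its left, z up, the work surface at z = 0. Lengths are in mm, angles in rad, forces in N, time in s.
With the tool pointing down it reaches from about 350 to 875 mm from the base axis. Payload 4.2 kg.
Tool frame: the origin (TCP) lies at the very end of the fingers, on their centre line; the grasp point (between the pads) lies 19 mm behind it; z points along the fingers, y is the line along which they close (so a half turn about z gives the same grasp; the last joint's range is limited). The gripper opens to 87 mm and grips with 3 to 60 N. Pads are 19 mm wide; open, the fingers measure 117 mm over their backs; the gripper's body (75 mm by 190 mm) begins 51 mm behind the grasp point.
Start: joints at [1.509, 0.385, 0.008, 0, -1.194, -0.259], TCP at [197.046, 593.104, 222.55] pointing down, gripper open.
Joint ranges: [-3.14, 3.14], [-1.21, 2.06], [-1.07, 1.41], [-3.16, 2.05], [-2.99, -0.16], [-3.1, 3.1]. Speed limits (rad/s): [2.79, 2.79, 3.14, 3.14, 3.14, 3.14].

INTERFACE

Orientations are given as [roll, pitch, yaw] about the fixed x, y, z axes, in that order (R = Rz(yaw) Ry(pitch) Rx(roll)).
In Python, from station import arm, vision, models gives the robot as it stands. The module is installed in compiled form; this text tells all that it offers. Calls block until the motion is done:
- arm.move_pose(position, orientation): joint-space move of the TCP to a pose.
- arm.move_l(position, ori=None, velocity=150): straight line of the TCP; ori=None keeps the orientation; velocity is the mean speed in mm/s.
- arm.set_joints(angles): joint-space move.
- arm.move_gripper(opening, effort=None): finger opening in mm; effort is the grip in N (None keeps the last); returns when the fingers have stopped.
- arm.sleep(seconds).
- arm.ik(position, orientation): joint angles nearest the present ones, or None.
- arm.get_obs(): the state.
- vision.read_camera(name): name is "side" or "top"; returns a dict with "image" (480x640x3 uint8, red, green, blue), "z_map" (480x640 float32, mm along the optical axis (not along the pixel's ray), 0 where there is no reading), "fx", "fy", "cx", "cy" (pixels), "R" (3x3) and "t" (3): a world point X has camera coordinates R X + t. Camera axes: x right, y down, z forward; pixel columns grow to the right and rows downward; lengths in mm; the calibration is good to about 2 mm. A picture is of the moment at which its call begins.
A pose or a line that the arm cannot do raises arm.PlanningError and nothing moves.
- arm.job_done(): hands the job in; it is judged then, once.
Trained networks look in the newest picture that a camera, given by its name, has taken for a name from the list of things; names that differ only in an ending like _2 or _b are one class to them, and where a whole thing is asked for, a point or a joint stands for the part that bears it (a point fixed in the world has none). Each returns a list of dicts, best first, with "p" (0 to 1); they miss things now and then, are a little off and sometimes report something else, mostly with a low value. They report only what shows in the picture. A call takes as long as a camera call.
- models.find_in(camera, name): "bbox" ([left, top, right, bottom] in pixels, round what is visible of it).
- models.outline_of(camera, name): "mask" (480x640 bool, what is visible of it) and "bbox" ([left, top, right, bottom] in pixels, round what is visible of it).
The state is a dict: "clock": time; "joint_positions": joint angles; "joint_vel": joint speeds; "joint_torque": joint torques, N m; "tool_pos": TCP position; "tool_rot": TCP orientation; "ft_force": force on the tool from outside, world axes, zero at the start; "ft_torque": the same for the moment, N m; "width": finger opening in mm; "gripper_force": force on a finger pad.
Only numpy, scipy, OpenCV 4.12 (cv2) and the standard library are available. Lean on these libraries where they do the work, as an engineer would, in place of code of your own. Each camera call takes 0.05 s, during which the arm holds its last target. There are 200 camera calls.

## Working session

There is one attempt and no reset: what is moved stays moved. The work goes in short steps, each a Python script; the robot and the scene stay as the last script left them, time stands still between calls to the robot, and variables do not carry over. Pictures are saved under pics/ and viewed, at most 14 in all, crops included, and the job is handed in when it is done.

```bash
mkdir -p pics; cat > h.py <<'E'
import numpy as np, cv2
from station import arm, vision, models
def world(c,u,v,z=None):
    """pixels -> world, by depth map or plane z"""
    u=np.asarray(u,float);v=np.asarray(v,float)
    r=np.stack([(u-c['cx'])/c['fx'],(v-c['cy'])/c['fy'],np.ones_like(u)],-1)
    R=np.array(c['R']);t=np.array(c['t']);o=-R.T@t;d=r@R
    if z is None: s=c['z_map'][v.astype(int),u.astype(int)].astype(float)
    else: s=(z-o[2])/d[...,2]
    return o+d*s[...,None]
def cloud(c):
    v,u=np.mgrid[0:480,0:640]; return world(c,u,v)
E
python3 - <<'E'
from h import *
for n in('top','side'):
    c=vision.read_camera(n); cv2.imwrite(f'pics/{n}0.png',c['image'][...,::-1])
    R=np.array(c['R']);print(n,'cam at',-R.T@np.array(c['t']),'axis',R[2],c['fx'],(c['z_map']>0).mean())
    for k in('hoop0','stick0','tray','tray_fin','shelf','ringhand','bowl','cone','block','weight'):
        for d in models.outline_of(n,k):
            m=d['mask']&(c['z_map']>0);P=cloud(c)[m]
            print(k,round(d['p'],2),np.round(d['bbox']),m.sum(),np.round(np.median(P,0)) if len(P) else '', np.round(np.percentile(P[:,2],[5,95])) if len(P) else '')
print(arm.get_obs())
E
```

```text
top cam at [ 408.36438998  -18.74482314 1022.9233737 ] axis [ 0.14377173  0.01699165 -0.98946499] 440.6446062780535 0.9957486979166666
hoop0 0.98 [174. 310. 199. 336.] 555 [371. 296.   9.] [ 5. 39.]
hoop0 0.84 [134. 267. 158. 297.] 554 [462. 396.  10.] [ 3. 39.]
stick0 0.98 [177. 211. 204. 254.] 486 [568. 300.  23.] [ 6. 39.]
stick0 0.69 [428. 301. 446. 348.] 496 [ 369. -269.   24.] [ 6. 39.]
tray 0.68 [239. 190. 362. 252.] 3005 [641.  45.   7.] [ 3. 20.]
tray_fin 0.86 [239. 194. 363. 251.] 3000 [641.  44.   7.] [ 3. 20.]
shelf 0.76 [161. 109. 448. 207.] 18026 [738.  42.  78.] [75. 81.]
ringhand 0.95 [274. 119. 322. 166.] 1366 [742.  34. 154.] [ 85. 235.]
ringhand 0.26 [178. 211. 203. 256.] 472 [566. 299.  23.] [ 6. 39.]
bowl 0.79 [346. 141. 394. 189.] 1681 [ 715. -112.   98.] [ 82. 123.]
cone 0.95 [209. 126. 245. 165.] 880 [738. 191.  95.] [ 88. 225.]
block 0.78 [186. 277. 218. 302.] 499 [444. 259.  22.] [16. 25.]
block 0.41 [239. 191. 362. 246.] 3061 [641.  44.   7.] [ 3. 20.]
weight 0.65 [424. 277. 447. 298.] 378 [ 453. -264.   29.] [-1. 33.]
side cam at [ 450.16274786 -592.558520
[... 1222 characters left out ...]
46.]
{'clock': 1.1, 'joint_positions': array([ 1.50859879e+00,  3.84649378e-01,  7.87854624e-03, -5.54354128e-05,
       -1.19400862e+00, -2.58583155e-01]), 'joint_vel': array([ 0.00131177,  0.0021008 ,  0.00031976, -0.00017441, -0.00013344,
        0.00050141]), 'joint_torque': array([ 2.12546554e-03, -3.90482354e+01,  1.87629300e+01,  4.22481090e+00,
        1.54635444e-02, -1.48058854e-05]), 'tool_pos': array([197.02987   , 593.08554974, 222.56401082]), 'tool_rot': array([-3.14158952e+00,  5.41495383e-05, -3.20801090e-01]), 'ft_force': array([ 0.24445319, -0.34883977, -0.50644035]), 'ft_torque': array([0.0200825 , 0.00199343, 0.01127234]), 'gripper_force': 0.0, 'width': 86.73035301822003}
```

View pics/top0.png

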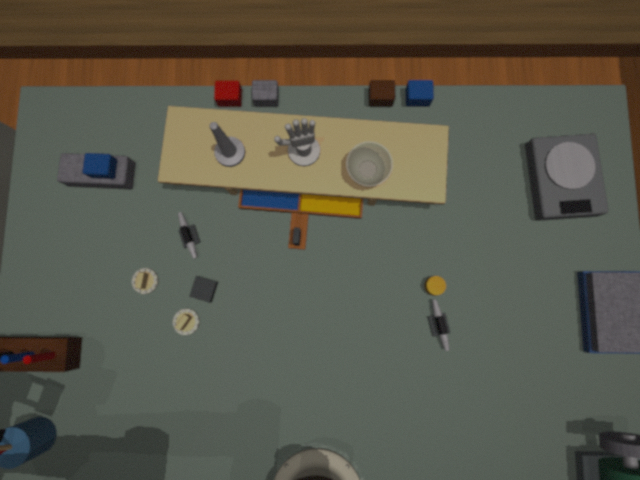

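View pics/side0.png

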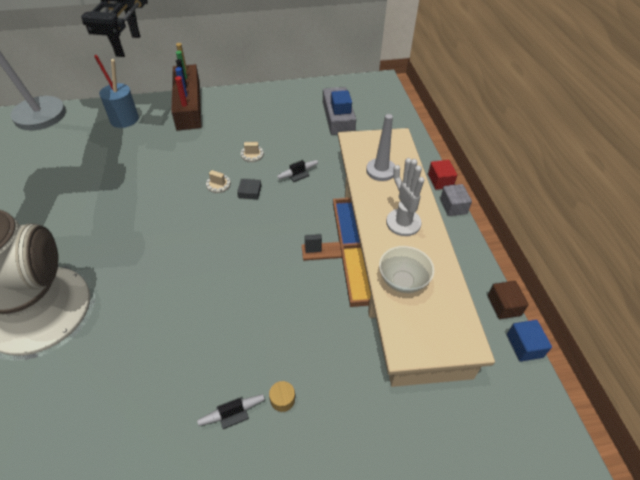

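Both views show two hoops, at top-view pixels (145,281) and (185,322). They also show two sticks, at (188,236) and (440,324). The tray fin is near (296,237), and the tray sticks out a little from under the shelf. No third hoop or stick is visible. Next I'll measure the fin tops and the shelf in both views.

```bash
cat >> h.py <<'E'
def rect(P):
    (x,y),(w,h),a=cv2.minAreaRect(P[:,:2].astype(np.float32))
    if w<h: w,h,a=h,w,a+90
    return x,y,w,h,(a+90)%180-90
def fins(cams=('top','side'),names=('hoop0','stick0'),pmin=.45):
    """fin tops: (class, view, x,y,yaw deg,z, length, thickness)"""
    out=[]
    for n in cams:
        c=vision.read_camera(n);C=cloud(c)
        for k in names:
            for d in models.outline_of(n,k):
                m=d['mask']&(c['z_map']>0);P=C[m]
                if d['p']<pmin or not 150<len(P)<2500: continue
                z=np.median(np.sort(P[:,2])[-25:-3]); Q=P[(P[:,2]>z-4)]
                if len(Q)<12: continue
                x,y,w,h,a=rect(Q); f=np.cov(Q[:,:2].T);l,V=np.linalg.eigh(f)
                pa=(np.degrees(np.arctan2(V[1,1],V[0,1]))+90)%180-90
                r=rect(P) ; out.append((k,n,*np.round(Q[:,:2].mean(0),1),round(pa,1),round(z,1),round(w),round(h),round(r[4],1),len(Q)))
    return out
def trayfin(c,near,r=45,zlo=42):
    C=cloud(c).reshape(-1,3);Q=C[(np.hypot(*(C[:,:2]-near).T)<r)&(C[:,2]>zlo)&(C[:,2]<65)]
    return np.r_[Q.mean(0),rect(Q)[2:],len(Q)]
E
python3 - <<'E'
from h import *
for o in fins(): print(o)
for n in('top','side'):
    c=vision.read_camera(n);C=cloud(c)
    d=models.outline_of(n,'shelf')[0];m=cv2.erode(d['mask'].astype(np.uint8),np.ones((3,3)))>0
    P=C[m&(abs(C[...,2]-78)<6)];r=rect(P);print(n,'shelf',np.round(r,1))
    # front edge line: min x per y-bin
    b=[(y,P[abs(P[:,1]-y)<6][:,0].min()) for y in range(-220,320,15) if (abs(P[:,1]-y)<6).sum()>5]
    b=np.array(b);p=np.polyfit(b[:,0],b[:,1],1);print('front',p,np.degrees(np.arctan(p[0])))
    print('trayfin',np.round(trayfin(c,np.array([578,45])),1))
E
```

```text
('hoop0', 'top', np.float64(463.1), np.float64(401.0), np.float64(-9.7), np.float64(39.9), 35, 14, 14.2, 81)
('hoop0', 'top', np.float64(371.0), np.float64(301.0), np.float64(-32.0), np.float64(39.8), 35, 14, -89.8, 98)
('stick0', 'top', np.float64(368.1), np.float64(-273.4), np.float64(11.8), np.float64(39.7), 40, 14, 14.0, 105)
('stick0', 'top', np.float64(568.3), np.float64(303.5), np.float64(22.9), np.float64(40.3), 40, 14, 12.8, 86)
('hoop0', 'side', np.float64(368.8), np.float64(300.2), np.float64(-32.9), np.float64(40.6), 36, 16, 82.4, 66)
('hoop0', 'side', np.float64(461.1), np.float64(399.5), np.float64(-9.3), np.float64(40.8), 33, 17, -89.0, 51)
('stick0', 'side', np.float64(567.1), np.float64(301.6), np.float64(24.9), np.float64(41.0), 39, 13, 40.6, 60)
('stick0', 'side', np.float64(367.4), np.float64(-274.5), np.float64(14.1), np.float64(41.1), 39, 15, 13.2, 183)
('stick0', 'side', np.float64(369.1), np.float64(299.1), np.float64(-30.2), np.float64(40.6), 35, 14, -86.2, 59)
top shelf [744.4  33.4 636.3 179.1  85.6]
front [7.67834211e-02 6.52802090e+02] 4.390750649734685
trayfin [563.   48.8  54.4  36.5  14.1  -4.9 107. ]
side shelf [742.3  31.6 637.4 177.7  85.7]
front [7.55842856e-02 6.51862034e+02] 4.322441716368608
trayfin [561.7  46.6  52.8  36.2  16.7  -4.1 160. ]
```

```bash
cat >> h.py <<'E'
SH=np.array([743.4,32.5]);SY=np.radians(-4.4)
def rot(a): return np.array([[np.cos(a),-np.sin(a)],[np.sin(a),np.cos(a)]])
def s2w(p): return SH+rot(SY)@np.asarray(p,float)
def w2s(p): return rot(SY).T@(np.asarray(p,float)-SH)
def down(y): return [np.pi,0,y]
def ori(p,y):
    """nearest of the two equivalent yaws, last joint well in range"""
    y=(y+np.pi/2)%np.pi-np.pi/2; best=None
    q0=np.array(arm.get_obs()['joint_positions'])
    for k in(-np.pi,0,np.pi):
        q=arm.ik(list(p),down(y+k))
        if q is None: continue
        s=np.abs(np.array(q)-q0).max()+(10 if abs(q[5])>2.9 else 0)
        if best is None or s<best[0]: best=(s,y+k)
    return down(best[1])
def st(tag=''):
    o=arm.get_obs();print(tag,round(o['clock'],1),np.round(o['tool_pos'],1),'w',round(o['width'],1),'gf',round(o['gripper_force'],1),'F',np.round(o['ft_force'],1),flush=True);return o
def trayshelf(near):
    """tray fin seen from both views, shelf frame, and its yaw"""
    for n in('top','side'):
        f=trayfin(vision.read_camera(n),np.array(near)); print(n,'fin',np.round(f,1),'tray x,y in shelf',np.round(w2s(f[:2])+[131,0],1))
E
python3 - <<'E'
from h import *
f=np.array([562.4,47.7]);y=SY
arm.move_pose([450,250,250],ori([450,250,250],y))
o=ori([*f,120],y);arm.move_pose([*f,120],o)
arm.move_gripper(45,40)
arm.move_l([*f,17],o,100);st('at')
arm.move_gripper(0,40);st('grip')
g=np.array(arm.get_obs()['tool_pos'][:2]);e=s2w([-131-230,0])
for k in np.linspace(0,1,5)[1:]:
    p=g+k*(e-g);arm.move_l([*p,17],o,70);st('pull')
arm.move_gripper(45);arm.move_l([*e,130],o,120)
p=[420,230,300];arm.move_pose(p,ori(p,y))
trayshelf(e)
E
```

```text
at 6.3 [563.   47.9  17.7] w 45.0 gf 0.0 F [-0.4 -0.1 -0. ]
grip 7.0 [562.5  47.8  17.1] w 13.9 gf 40.0 F [0.2 0.1 0.3]
pull 7.8 [516.5  50.7  17.1] w 13.8 gf 40.0 F [-3.9 -0.2  4.8]
pull 8.6 [471.8  53.9  17.1] w 13.7 gf 40.0 F [-4.3  1.8  6.9]
pull 9.4 [426.8  56.9  17.1] w 13.7 gf 40.0 F [-3.4  2.8  7.8]
pull 10.2 [382.   59.9  17. ] w 13.9 gf 40.0 F [-5.3  3.5  9.1]
top fin [383.4  59.8  54.3  35.   13.9  -4.1 116. ] tray x,y in shelf [-230.1   -0.4]
side fin [382.5  56.9  52.8  35.9  17.2  -5.6 166. ] tray x,y in shelf [-230.7   -3.4]
```

```bash
cat >> h.py <<'E'
FIN=np.array([383.0,59.0]);TY=np.radians(-4.4);TO=FIN+rot(TY)@[131,0]
BAY={'hoop0':np.array([0,72.5]),'stick0':np.array([0,-70.])}
def t2w(p): return TO+rot(TY)@np.asarray(p,float)
def w2t(p): return rot(TY).T@(np.asarray(p,float)-TO)
def locate(kind,near,r=90):
    L=[o for o in fins(names=(kind,)) if np.hypot(o[2]-near[0],o[3]-near[1])<r and abs(o[5]-40)<8]
    if not L: return None
    a=np.radians([o[4] for o in L]);a=.5*np.arctan2(np.sin(2*a).mean(),np.cos(2*a).mean())
    P=np.array([o[2:4] for o in L],float); print(kind,'seen',P.tolist(),round(np.degrees(a),1)); return P.mean(0),a
def pick(kind,near,z=14):
    xy,a=locate(kind,near)
    o=ori([*xy,120],a);arm.move_gripper(45,30);arm.move_pose([*xy,120],o);arm.move_l([*xy,z],o,100)
    arm.move_gripper(0,30);st('grip');arm.move_l([*xy,130],o,120);return st('lift')
def place(kind,off,z=14):
    xy=t2w(BAY[kind]+off);o=ori([*xy,130],TY)
    arm.move_pose([*xy,130],o);s=st('over')
    if s['width']<10: print('LOST');return False
    arm.move_l([*xy,z+12],o,100);arm.move_l([*xy,z+6],o,25);s=st('down')
    arm.move_gripper(30);arm.move_l([*xy,130],o,120);return True
def away():
    p=[420,330,300];arm.move_pose(p,ori(p,0))
E
python3 - <<'E'
from h import *
for n in('top','side'):
    c=vision.read_camera(n);C=cloud(c);hsv=cv2.cvtColor(c['image'],cv2.COLOR_RGB2HSV);ok=(np.hypot(C[...,0]-TO[0],C[...,1]-TO[1])<170)
    for k,lo,hi in(('blue',100,125),('yellow',18,32)):
        m=ok&(hsv[...,0]>=lo)&(hsv[...,0]<=hi)&(hsv[...,1]>150)&(abs(C[...,2]-7)<7);r=rect(C[m]);print(n,k,np.round(r,1),np.round(w2t(r[:2]),1),round(C[m][:,2].mean(),1))
p=pick('stick0',[568,302])
if p['width']>10: place('stick0',[0,32])
away()
c=vision.read_camera('top');cv2.imwrite('pics/top1.png',cv2.resize(c['image'][180:400,100:480,::-1],None,fx=2,fy=2))
for o in fins(cams=('top',)):print(o, w2t(o[2:4]))
E
```

```text
top blue [520.7 123.3 129.5 126.8  85.7] [ 1.4 74.7] 5.5
top yellow [508.8 -19.5 140.3 133.1  85.7] [  0.4 -68.6] 5.6
side blue [518.6 127.6 124.8 117.6  -3.6] [-1.1 78.8] 7.4
side yellow [507.9 -14.5 134.2 132.1  85.4] [ -0.8 -63.7] 7.2
stick0 seen [[568.9, 303.3], [567.9, 302.6]] 23.5
grip 16.5 [568.4 303.   14.1] w 13.6 gf 30.0 F [-0.7  0.1  0.3]
lift 17.6 [567.8 302.5 128.9] w 13.7 gf 30.0 F [-0.4  0.4 -1.1]
over 18.7 [511.6  11.9 130.2] w 13.5 gf 30.0 F [ 0.5  0.2 -1.2]
down 20.3 [510.6  11.   19.9] w 13.4 gf 30.0 F [-0.6 -0.2 -0.7]
('hoop0', 'top', np.float64(370.4), np.float64(301.0), np.float64(-33.2), np.float64(39.9), 36, 14, 70.0, 90) [-162.12886948  240.32010628]
('stick0', 'top', np.float64(367.5), np.float64(-273.6), np.float64(11.1), np.float64(39.7), 39, 14, 11.2, 111) [-120.9375689  -332.80889033]
('stick0', 'top', np.float64(510.7), np.float64(11.5), np.float64(-6.3), np.float64(44.8), 39, 14, -4.3, 90) [-3.22097046e-02 -3.75629858e+01]
```

View pics/top1.png

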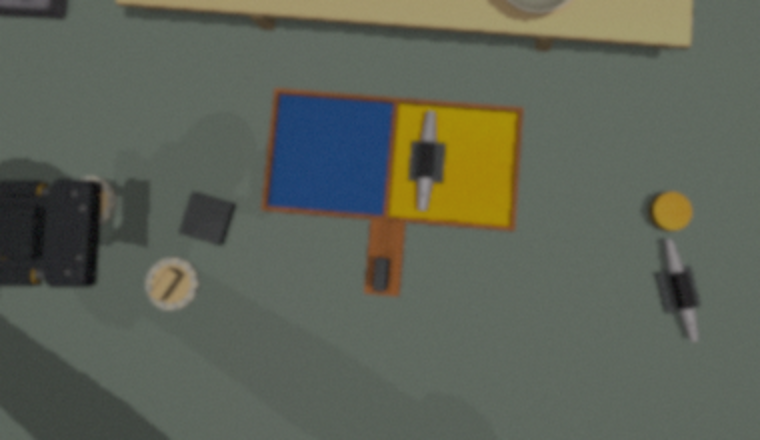

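The crop shows stick 1 standing foot down in the yellow bay, beside the divider (crop pixel 427,160). Everything else is where it was, so I'll place the other three.

```bash
python3 - <<'E'
from h import *
def park(y):
    p=[400,y,300];arm.move_pose(p,ori(p,0))
park(60)
for kind,near,off in(('stick0',[368,-274],[0,-32]),('hoop0',[370,301],[-25,-28]),('hoop0',[462,400],[25,28])):
    park(0)
    p=pick(kind,near)
    if p['width']<10 or not place(kind,off): print('stop');break
away();park(330)
for o in fins():print(o, np.round(w2t(o[2:4]),1))
c=vision.read_camera('top');cv2.imwrite('pics/top2.png',cv2.resize(c['image'][180:400,100:480,::-1],None,fx=2,fy=2))
trayshelf(FIN)
E
```

```text
stick0 seen [[368.4, -273.0], [367.4, -274.6]] 13.6
grip 28.9 [ 368.  -273.9   14.1] w 13.7 gf 30.0 F [-0.4  0.5  0.6]
lift 30.0 [ 367.3 -273.5  129.2] w 13.7 gf 30.0 F [-0.   0.   0.2]
over 31.0 [505.1 -53.2 129.4] w 13.7 gf 30.0 F [ 0.2 -1.  -0. ]
down 32.6 [505.7 -52.8  19.9] w 14.5 gf 30.0 F [ 0.2  0.1 -0.3]Traceback (most recent call last):
  File "<stdin>", line 7, in <module>
  File "h.py", line 66, in pick
    xy,a=locate(kind,near)
    ^^^^
TypeError: cannot unpack non-iterable NoneType object
```

```bash
python3 - <<'E'
from h import *
p=[400,-250,330];arm.move_pose(p,ori(p,0))
for o in fins(pmin=.15):print(o, np.round(w2t(o[2:4]),1))
c=vision.read_camera('top');cv2.imwrite('pics/top3.png',cv2.resize(c['image'][150:450,60:460,::-1],None,fx=2,fy=2))
E
```

```text
('hoop0', 'top', np.float64(371.0), np.float64(300.8), np.float64(-33.6), np.float64(39.6), 36, 14, 26.7, 92) [-161.5  240.2]
('hoop0', 'top', np.float64(463.4), np.float64(401.0), np.float64(-10.6), np.float64(39.5), 36, 15, -89.4, 94) [-77.1 347.2]
('stick0', 'top', np.float64(510.8), np.float64(11.0), np.float64(-4.4), np.float64(44.9), 38, 14, 0.2, 92) [  0.1 -38.1]
('hoop0', 'side', np.float64(461.1), np.float64(399.8), np.float64(-10.4), np.float64(40.8), 34, 14, -85.3, 53) [-79.3 345.8]
('hoop0', 'side', np.float64(707.1), np.float64(-106.7), np.float64(60.0), np.float64(126.0), 98, 97, 52.8, 325) [ 204.9 -140.3]
('stick0', 'side', np.float64(508.6), np.float64(10.7), np.float64(-4.7), np.float64(45.5), 39, 15, 13.8, 102) [ -2.1 -38.5]
('stick0', 'side', np.float64(504.3), np.float64(-53.1), np.float64(-3.5), np.float64(46.0), 37, 16, -3.0, 115) [  -1.5 -102.5]
```

View pics/top3.png

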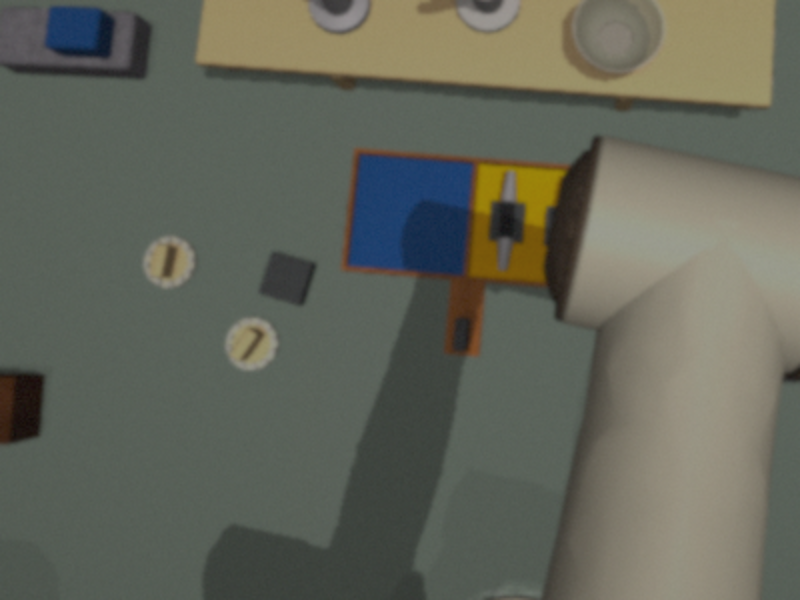

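The arm had only hidden the hoops. The picture shows both where they were, at crop pixels (168,261) and (250,343), and the side view confirms that stick 2 is in the yellow bay.

```bash
python3 - <<'E'
from h import *
def park(y):
    p=[400,y,330];arm.move_pose(p,ori(p,0))
for kind,near,off in(('hoop0',[371,301],[-25,-28]),('hoop0',[462,400],[25,28])):
    park(-250)
    p=pick(kind,near)
    if p['width']<10 or not place(kind,off): print('stop');break
park(330)
for o in fins():print(o, np.round(w2t(o[2:4]),1))
c=vision.read_camera('top');cv2.imwrite('pics/top4.png',cv2.resize(c['image'][150:400,160:480,::-1],None,fx=2.4,fy=2.4))
trayshelf(FIN)
E
```

```text
hoop0 seen [[370.9, 300.6]] -32.0
grip 41.7 [370.9 300.7  14.1] w 14.0 gf 30.0 F [ 0.1 -0.1  0.4]
lift 42.8 [370.5 300.1 129.2] w 13.9 gf 30.0 F [-0.2  0.1 -0.9]
over 43.8 [491.9  95.4 129.5] w 14.1 gf 30.0 F [-0.3 -0.5 -1.1]
down 45.4 [492.   95.1  19.9] w 13.7 gf 30.0 F [-0.5 -0.  -0.2]
hoop0 seen [[463.2, 401.5], [461.2, 397.8]] -7.8
grip 53.7 [462.3 399.8  14.1] w 13.7 gf 30.0 F [-0.5  0.7  1. ]
lift 54.8 [461.7 399.1 129. ] w 13.7 gf 30.0 F [ 0.3 -1.  -0.2]
over 55.8 [546.4 148.  129.9] w 13.8 gf 30.0 F [ 0.7  0.1 -0.9]
down 57.4 [546.2 147.2  19.9] w 13.9 gf 30.0 F [ 0.4 -0.3 -1.1]
('hoop0', 'top', np.float64(546.5), np.float64(147.2), np.float64(-5.4), np.float64(44.8), 35, 14, -51.4, 84) [ 25.3 100.5]
('hoop0', 'top', np.float64(491.4), np.float64(95.2), np.float64(-4.1), np.float64(44.6), 34, 14, -44.5, 91) [-25.7  44.4]
('stick0', 'top', np.float64(509.5), np.float64(11.2), np.float64(-7.6), np.float64(45.5), 38, 14, 0.0, 79) [ -1.2 -38. ]
('stick0', 'top', np.float64(505.0), np.float64(-52.3), np.float64(-5.8), np.float64(44.9), 38, 13, -0.7, 97) [  -0.8 -101.6]
('hoop0', 'side', np.float64(489.5), np.float64(94.2), np.float64(-3.2), np.float64(45.8), 35, 15, -3.3, 85) [-27.5  43.3]
('hoop0', 'side', np.float64(545.3), np.float64(146.1), np.float64(-4.5), np.float64(45.4), 34, 17, 0.5, 77) [24.1 99.3]
('stick0', 'side', np.float64(504.4), np.float64(-53.2), np.float64(-5.8), np.float64(45.7), 38, 15, -14.0, 119) [  -1.3 -102.6]
('stick0', 'side', np.float64(509.1), np.float64(10.4), np.float64(-4.5), np.float64(46.2), 39, 17, -22.2, 101) [ -1.5 -38.8]
top fin [383.4  59.9  54.5  35.5  14.   -5.3 114. ] tray x,y in shelf [-230.    -0.3]
side fin [382.3  57.   53.1  36.1  16.5  -5.2 163. ] tray x,y in shelf [-231.    -3.3]
```

View pics/top4.png

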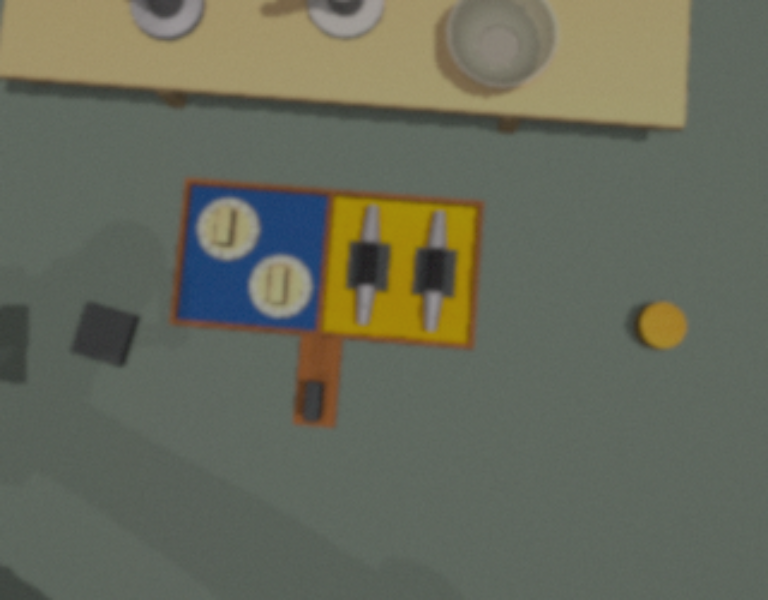

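All four lie flat in their bays: hoops at crop pixels (228,228) and (280,286), sticks at (369,265) and (435,270). Their tops are 5 mm above the table-top readings in both views. Next I'll slide the tray home.

```bash
python3 - <<'E'
from h import *
f=FIN;p=[*f,130];o=ori(p,SY);arm.move_gripper(45,45);arm.move_pose(p,o);arm.move_l([*f,17],o,100)
arm.move_gripper(0,45);s=st('grip');F0=np.array(s['ft_force'])
for x in (-190,-150,-110,-80,-60,-45,-35):
    arm.move_l([*s2w([x-131,0]),17],o,60);s=st('push')
    print(np.round(w2s(s['tool_pos'][:2])+[131,0],1))
for x in np.arange(-32,-8,2.):
    arm.move_l([*s2w([x-131,0]),17],o,25);s=st('end %g'%x)
    if rot(SY).T[0]@(np.array(s['ft_force'])[:2])<-15: break
print('tool in shelf',w2s(s['tool_pos'][:2])+[131,0])
E
```

```text
grip 64.5 [383.1  59.1  17.1] w 13.8 gf 45.0 F [-0.7  1.6  1.4]
push 65.3 [421.3  55.9  17.1] w 13.4 gf 45.0 F [-6.3 -0.6  9.5]
[-192.    -1.4]
push 66.2 [461.3  53.1  17.1] w 13.7 gf 45.0 F [-3.9 -0.8  7.4]
[-151.8   -1.1]
push 67.0 [501.3  50.2  17.1] w 13.4 gf 45.0 F [-4.4 -0.8  6.7]
[-111.7   -1. ]
push 67.6 [531.9  48.   17.1] w 13.8 gf 45.0 F [-2.2 -0.9  6.1]
[-81.1  -0.7]
push 68.1 [552.6  46.7  17.1] w 13.6 gf 45.0 F [-2.3 -0.4  3.9]
[-60.3  -0.5]
push 68.5 [568.   45.8  17.2] w 13.6 gf 45.0 F [-2.  -2.6  4.8]
[-44.9  -0.2]
push 68.8 [577.8  45.1  17.1] w 13.6 gf 45.0 F [-1.8 -1.   5.5]
[-35.1  -0.1]
end -32 69.1 [579.4  44.8  17.1] w 14.1 gf 45.0 F [-5.6 -0.1  7.5]
end -30 69.3 [581.   44.6  17.1] w 14.1 gf 45.0 F [-6.3  0.4  8.3]
end -28 69.6 [583.   44.4  17.1] w 13.5 gf 45.0 F [-6.2  0.7  8.6]
end -26 69.8 [585.   44.3  17.1] w 13.7 gf 45.0 F [-6.   0.1  8.5]
end -24 70.1 [587.   44.2  17.1] w 13.7 gf 45.0 F [-6.4  0.1  8.1]
end -22 70.3 [589.   44.   17.1] w 13.6 gf 45.0 F [-5.  -0.9  7.9]
end -20 70.6 [591.   43.8  17.2] w 13.6 gf 45.0 F [-7.1  0.6  8.1]
end -18 70.8 [593.   43.7  17.1] w 13.8 gf 45.0 F [-5.5  0.6  7.6]
end -16 71.1 [595.   43.5  17.2] w 13.7 gf 45.0 F [-6.4  0.   8. ]
end -14 71.3 [597.   43.4  17.2] w 13.8 gf 45.0 F [-6.2  0.8  7.5]
end -12 71.6 [597.7  43.2  17.1] w 13.6 gf 45.0 F [-9.8  0.1 10.3]
end -10 71.8 [597.7  43.2  17.1] w 13.8 gf 45.0 F [-14.9   3.4  15.3]
tool in shelf [-15.07214484  -0.53323218]
```

```bash
python3 - <<'E'
from h import *
s=arm.get_obs();p=s['tool_pos'];o=list(s['tool_rot'])
arm.move_gripper(45);arm.move_l([p[0],p[1],150],o,100)
q=[420,250,300];arm.move_pose(q,ori(q,SY))
trayshelf(p[:2])
c=vision.read_camera('side');cv2.imwrite('pics/side5.png',cv2.resize(c['image'][110:410,240:500,::-1],None,fx=2,fy=2))
for o in fins(pmin=.3):print(o)
E
```

```text
top fin [596.9  43.2  54.   36.1  14.1  -4.9 109. ] tray x,y in shelf [-15.9  -0.6]
side fin [595.6  40.9  53.1  36.3  15.5  -3.  160. ] tray x,y in shelf [-17.   -2.9]
```

View pics/side5.png

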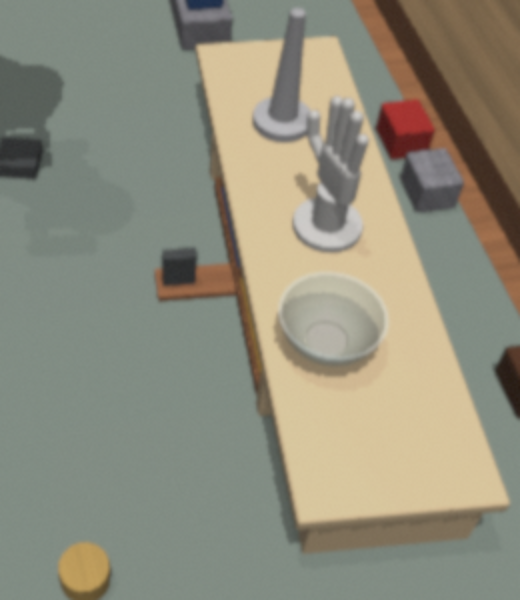

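The tray is home under the shelf: the front wall is flush with the shelf edge, and the fin is free at crop pixel (180,266). The tray sits at about x = -16 in the shelf's frame, square, and the things on the shelf look undisturbed.

```bash
python3 -c "
from h import *
arm.sleep(0.5);print(arm.job_done())"
```

```text
the job is handed in; nothing more can be done
None
```

The job is handed in: two hoops and two sticks were found and set flat in their bays, the loaded tray is pushed back against the stop and released, and no verdict came back.

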